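# Set the paint pots out on their colour tiles

### The arm

A 7-joint arm with a two-finger parallel gripper is mounted at the origin on the work surface. World frame = base frame: x ahead of the robot, y to its left, z up, the work surface at z = 0. Lengths are in mm, angles in rad, forces in N, time in s.
With the tool pointing down it reaches from about 400 to 875 mm from the base axis. Payload 4.4 kg.
Tool frame: the origin (TCP) lies midway between the tips of the shut fingers; the grasp point (between the pads) lies 19 mm behind it; z points along the fingers, y is the line along which they close (so a half turn about z gives the same grasp; the last joint's range is limited). The gripper opens to 85 mm and grips with 20 to 120 N. Pads are 22 mm wide; open, the fingers measure 114 mm over their backs; the gripper's body (76 mm by 85 mm) begins 54 mm behind the grasp point. The pads swing forward as they close: fully open they stand 13 mm farther back than shut.
Start: joints at [1.172, 0.628, 0.038, 1.517, -0.027, 0.996, -0.02], TCP at [212.377, -614.34, 231.313] pointing down, gripper open.
Joint ranges: [-3.06, 3.06], [-0.37, 2.12], [-1.25, 1.32], [0.18, 2.47], [-1.1, 4.24], [0.23, 1.98], [-2.94, 2.94]. Speed limits (rad/s): [2.57, 2.57, 3.14, 3.14, 3.14, 3.14, 3.14].

### API

Orientations are given as [roll, pitch, yaw] about the fixed x, y, z axes, in that order (R = Rz(yaw) Ry(pitch) Rx(roll)).
In Python, from cell import ctrl, get_image, get_calibration gives the robot as it stands.
- The arm moves only by the shell command python3 -m creep 'ROWS'. ROWS is JSON, a list of rows, each an object of numbers: "dx", "dy", "dz": the shift along the world's x, y, z normalised to -1 to 1, where 1 is 0.4 m; "rx", "ry", "rz": the turn, a rotation vector about the world's x, y, z normalised to -1 to 1, where 1 is 2 pi rad; "grip": the closure, from -1 (fully open) to 1 (shut). A call has exactly 5 rows; each row is the pose to reach, as a shift and turn from the pose commanded when the call began, turning the shorter way round; what a row does not reach only later rows make up. A row lasts 1/8 s, in which the tool goes at most 62.5 mm and 10.7 degrees, less where a joint would pass 70% of its speed; a pose out of reach is approached as far as the arm can. A call with a number of a shift or a turn outside -1 to 1 is refused whole. A call with a gripper value outside its range is refused whole. The fingers move at their own pace and stop on an object; the grip force is fixed at half the most. Time passes only in rows, so rows that repeat a pose let the fingers close, or fill a call up. It gives the time, the measured TCP pose, the force, the opening and the grip force at its end, in the units of the state.
- ctrl.read_state(): the state, without advancing time (a new reading comes with each control period).
- get_image(name): name is "scene" or "top" or "wrist"; returns the picture (384x512x3 uint8, red, green, blue); there is no depth.
- get_calibration(name): a dict with "mtx" (3x3 intrinsics, pixels), "distortion" ([k1, k2, p1, p2, k3] as OpenCV has them; the pictures are not rectified), "world_from_camera" (4x4, takes a point from camera to world coordinates). Camera axes: x right, y down, z forward; pixel columns grow to the right and rows downward; lengths in mm; the calibration is good to about 2 mm. A picture is of the moment at which its call begins: read the wrist's pose just before it. get_calibration takes no time and is no camera call; for the wrist camera it gives the pose at the moment of the call.
- ctrl.finish_job(): hands the job in; it is judged then, once.
The state is a dict: "clock": time; "qpos": joint angles; "qd": joint speeds; "tau": joint torques, N m; "eef_pos": TCP position; "tool_rot": TCP orientation; "force": force on the tool from outside, world axes, zero at the start; "torque": the same for the moment, N m; "width": finger opening in mm; "gripper_force": force on a finger pad.
Only numpy, scipy, OpenCV 4.12 (cv2) and the standard library are available. Lean on these libraries where they do the work, as an engineer would, in place of code of your own. Each camera call takes 0.05 s, during which the arm holds its last target. There are 200 camera calls.

### The job

Take the stack of paint pots apart and stand each of the four pots in the middle of the colour tile that matches it; one pot has been left on a tile that is not its own and must be moved to its own too, and the violet tile, under the stack, ends up empty. The lids are only loosely on, so keep every pot upright all the time, and leave the white rinsing cup standing where it is.

Things in the scene. Friction and masses are not known exactly. Their poses are not given: they have to be found in the camera images.
- pot_blue: Large blue round paint pot with flat lid of the same colour and a thin white label band, 68 mm diameter, 48 mm high overall, rigid, 160 g or so. Origin: centre of its underside; z up. Same size as the other large pot; one of the two (it varies) starts at the bottom of the stack, the other alone on the red or green tile. Grip it round the side from above.
- pot_yellow: Large yellow round paint pot with flat lid of the same colour and a thin white label band, 68 mm diameter, 48 mm high overall, rigid, 160 g or so. Origin: centre of its underside; z up. Same size as the other large pot; one of the two (it varies) starts at the bottom of the stack, the other alone on the red or green tile. Grip it round the side from above.
- pot_red: Medium red round paint pot with flat lid of the same colour and a thin white label band, 52 mm diameter, 42 mm high overall, rigid, 90 g or so. Origin: centre of its underside; z up. It starts in the stack on a large pot, with the green pot on its lid. Grip it round the side from above.
- pot_green: Small green round paint pot with flat lid of the same colour and a thin white label band, 36 mm diameter, 38 mm high overall, rigid, 45 g or so. Origin: centre of its underside; z up. It starts on top of the stack, on the red pot's lid. Grip it round the side from above.
- tile_blue: Square blue colour-sample tile with a thin white edge, 96 x 96 mm, 6 mm thick, fixed to the table. Origin: centre of its underside (its top is 6 mm higher); x and y along its sides, z up.
- tile_yellow: Square yellow colour-sample tile with a thin white edge, 96 x 96 mm, 6 mm thick, fixed to the table. Origin: centre of its underside (its top is 6 mm higher); x and y along its sides, z up.
- tile_red: Square red colour-sample tile with a thin white edge, 96 x 96 mm, 6 mm thick, fixed to the table. Origin: centre of its underside (its top is 6 mm higher); x and y along its sides, z up.
- tile_green: Square green colour-sample tile with a thin white edge, 96 x 96 mm, 6 mm thick, fixed to the table. Origin: centre of its underside (its top is 6 mm higher); x and y along its sides, z up.
- tile_violet: Square violet colour-sample tile with a thin white edge, 96 x 96 mm, 6 mm thick, fixed to the table. Origin: centre of its underside (its top is 6 mm higher); x and y along its sides, z up. No pot belongs to it; the stack starts on it.
- rinse_cup: Empty white ceramic rinsing cup for brushes, open at the top, 72 mm rim diameter, 80 mm high; loose, stands among the tiles, to be left alone. Origin: centre of its underside; z up.
There are look-alikes about, which are no part of the job. There is more than one size of the pot_red; the one meant has the size given above.

How it is judged (in metres and radians):
At the end, for the whole second after the job is handed in: Each of the four pots stands upright (within 0.1 rad), released and at rest, on the top of the tile of its own colour, its centre within 15 mm of the tile's centre; the violet tile is therefore empty (horizontal distance between pot_blue and tile_blue below 0.015 m and z of pot_blue in the frame of tile_blue between 0.002 and 0.01 m and angle between each of pot_blue, pot_yellow, pot_red, pot_green's own z axis and vertical below 0.1 rad and linear speed of each of pot_blue, pot_yellow, pot_red, pot_green below 0.02 m/s and angular speed of each of pot_blue, pot_yellow, pot_red, pot_green below 0.2 rad/s and horizontal distance between pot_yellow and tile_yellow below 0.015 m and z of pot_yellow in the frame of tile_yellow between 0.002 and 0.01 m and horizontal distance between pot_red and tile_red below 0.015 m and z of pot_red in the frame of tile_red between 0.002 and 0.01 m and horizontal distance between pot_green and tile_green below 0.015 m and z of pot_green in the frame of tile_green between 0.002 and 0.01 m); the robot touches nothing.
It fails at once if a pot is tipped by more than 0.5 rad (angle between any of pot_blue, pot_yellow, pot_red, pot_green's own z axis and vertical above 0.5 rad).
It fails at once if the rinsing cup is shifted by more than 30 mm or tipped by more than 0.3 rad (distance of rinse_cup from where it was at the start of the episode above 0.03 m or angle between rinse_cup's own z axis and vertical above 0.3 rad).
It also fails if it takes over 128 s, if anything falls off the work surface, if the arm or the gripper's body presses on something with over 40 N, if the wrist force passes 120 N, or if a joint passes its speed limit or range.

## Working session

There is one attempt and no reset: what is moved stays moved. The work goes in short steps, Python scripts to look and compute and a shell command to move; the robot and the scene stay as the last step left them, time stands still between calls to the robot, and variables do not carry over. Pictures are saved under pics/ and viewed, at most 17 in all, crops included, and the job is handed in when it is done.

```bash
mkdir -p pics; ls; python3 - <<'E'
from cell import ctrl,get_image,get_calibration
import cv2,numpy as np
for n in("scene","top"):
    im=get_image(n); cv2.imwrite(f"pics/{n}0.png",im[:,:,::-1])
    c=get_calibration(n); print(n,np.round(c["mtx"],1).tolist(),c["distortion"],np.round(c["world_from_camera"],3).tolist())
s=ctrl.read_state();print(s)
E
```

```text
pics
scene [[426.1, 0.0, 254.3], [0.0, 426.1, 188.1], [0.0, 0.0, 1.0]] [0.02934727 0.         0.         0.         0.        ] [[-0.401, 0.502, -0.766, 1449.981], [0.916, 0.221, -0.334, 401.142], [0.001, -0.836, -0.548, 747.631], [0.0, 0.0, 0.0, 1.0]]
top [[350.6, 0.0, 258.3], [0.0, 350.6, 195.9], [0.0, 0.0, 1.0]] [0.01466548 0.         0.         0.         0.        ] [[-0.024, -0.994, 0.105, 424.425], [-1.0, 0.023, -0.007, -0.106], [0.004, -0.105, -0.994, 983.198], [0.0, 0.0, 0.0, 1.0]]
{'clock': 0.1, 'qpos': array([ 1.1722019 ,  0.62922418,  0.03845518,  1.51829691, -0.02702853,
        0.99631019, -0.01999695]), 'qd': array([ 0.00083985,  0.00022533,  0.00072583, -0.00180806, -0.00158654,
       -0.00055143, -0.00045759]), 'tau': array([ 3.70988317e-03, -5.64538229e+01,  1.23028859e+00, -1.93976158e+01,
        1.11961717e-02,  5.37589513e-03, -5.45375926e-06]), 'eef_pos': array([ 212.18743802, -613.78066124,  230.49107699]), 'tool_rot': array([-3.13987191e+00, -1.25304768e-06,  3.32772876e-01]), 'force': array([ 0.08056536, -0.31903518, -0.37685644]), 'torque': array([-0.03238848,  0.012613  ,  0.02835281]), 'gripper_force': 0.0, 'width': 85.68027321407071}
```

View pics/scene0.png

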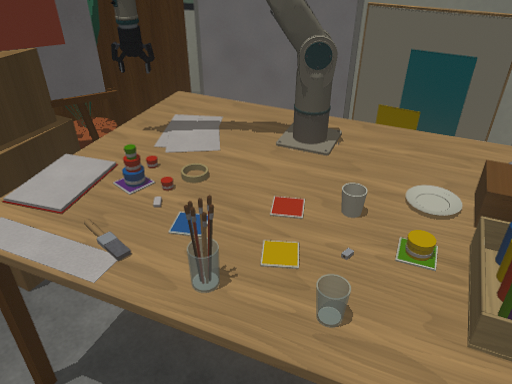

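View pics/top0.png

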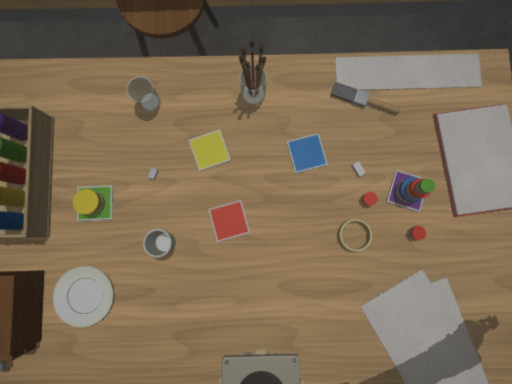

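The top view shows the stack (violet tile about 407,190; blue, red and green upwards to 427,186). The yellow pot is on the green tile (88,203), and the tiles are blue 308,153, yellow 210,150 and red 229,221. The cup is at 158,243.

Possible mix-ups:
- **Red:** small pots at 370,200 and 418,233, against the medium one in the stack at about 418,188. The stack one is meant.
- **Cup:** the glasses at 143,92 and 253,92 and the ring at 355,235, against the white cup at 158,243.

```bash
cat > h.py <<'E'
from cell import ctrl,get_image,get_calibration
import cv2,numpy as np
HUE={'red':[(0,6),(172,180)],'yellow':[(22,34)],'green':[(45,75)],'blue':[(98,118)],'violet':[(125,155)]}
def mask(im,c,s=130,v=50):
    h=cv2.cvtColor(im,cv2.COLOR_RGB2HSV); m=np.zeros(h.shape[:2],np.uint8)
    for a,b in HUE[c]: m|=cv2.inRange(h,(a,s,v),(b,255,255))
    return m
def blobs(im,c,amin=40,**k):
    cs,_=cv2.findContours(mask(im,c,**k),cv2.RETR_EXTERNAL,cv2.CHAIN_APPROX_NONE)
    return [x for x in cs if cv2.contourArea(x)>amin]
def ray(cal,p):
    u=cv2.undistortPoints(np.array(p,float).reshape(-1,1,2),np.array(cal["mtx"]),np.array(cal["distortion"])).reshape(-1,2)
    W=np.array(cal["world_from_camera"]); d=np.c_[u,np.ones(len(u))]@W[:3,:3].T
    return W[:3,3],d
def onplane(cal,p,z):
    o,d=ray(cal,p); return o+d*((z-o[2])/d[:,2])[:,None]
def tri(c1,p1,c2,p2):
    A=np.zeros((3,3));b=np.zeros(3)
    L=[]
    for c,p in((c1,p1),(c2,p2)):
        o,d=ray(c,[p]);d=d[0]/np.linalg.norm(d[0]);P=np.eye(3)-np.outer(d,d);A+=P;b+=P@o;L.append((P,o))
    x=np.linalg.solve(A,b); return x,max(np.linalg.norm(P@(x-o)) for P,o in L)
E
python3 - <<'E'
from h import *
I={n:get_image(n) for n in("scene","top")}
for n in I:
  c=get_calibration(n)
  for col in HUE:
    for b in blobs(I[n],col):
      (u,v),wh,a=cv2.minAreaRect(b); M=cv2.moments(b)
      p=onplane(c,[(u,v)],6)[0]
      print(n,col,np.round([u,v,*wh,a],1).tolist(),'cen',round(M['m10']/M['m00'],1),round(M['m01']/M['m00'],1),'z6',p[:2].round(1))
t=cv2.resize(I["top"][150:260,340:450],None,fx=5,fy=5)
cv2.imwrite("pics/crop1.png",t[:,:,::-1])
E
```

```text
scene red [506.6, 281.0, 7.8, 38.4, 23.5] cen 506.2 282.4 z6 [540.6 655.4]
scene red [287.2, 205.9, 29.7, 16.4, 5.2] cen 287.5 205.9 z6 [462.7  77.6]
scene red [166.5, 181.5, 9.0, 11.0, 90.0] cen 166.5 181.1 z6 [ 492.4 -327.4]
scene red [64.0, 196.2, 28.8, 118.9, 71.9] cen 78.7 191.5 z6 [ 689.6 -566.7]
scene red [151.0, 159.5, 7.0, 10.0, 90.0] cen 151.3 159.5 z6 [ 391.7 -458.1]
scene red [131.2, 160.8, 10.6, 15.9, 85.2] cen 131.7 161.7 z6 [ 427.4 -515.7]
scene red [32.0, 25.0, 50.0, 64.0, 90.0] cen 28.8 23.9 z6 [ -938.3 -2434.3]
scene yellow [280.1, 252.9, 34.9, 22.5, 3.9] cen 280.2 253.0 z6 [665.6 131.6]
scene yellow [506.1, 260.5, 7.8, 43.4, 23.0] cen 504.6 263.6 z6 [462.6 658. ]
scene yellow [420.7, 242.2, 28.6, 23.8, 14.0] cen 420.9 241.9 z6 [475.6 457.4]
scene yellow [397.5, 116.7, 41.9, 19.4, 9.5] cen 397.1 116.8 z6 [-336.6  283.9]
scene green [417.6, 253.0, 39.0, 20.2, 15.5] cen 413.4 256.3 z6 [523.1 454.5]
scene blue [197.9, 224.0, 18.3, 3.7, 85.2] cen 198.0 223.5 z6 [ 645.9 -122.3]
scene blue [181.1, 221.9, 18.2, 18.5, 7.1] cen 181.1 223.8 z6 [ 656.7 -170.6]
scene violet [12
[... 340 characters left out ...]
 190.0 z6 [ 535.9 -454.6]
top red [11.5, 173.6, 27.4, 17.0, 14.0] cen 11.6 173.5 z6 [606.6 680.9]
top yellow [86.0, 201.5, 26.2, 26.2, 45.0] cen 86.1 201.5 z6 [523.4 472.8]
top yellow [11.4, 196.9, 25.1, 17.4, 7.1] cen 11.5 197.0 z6 [541.1 677.9]
top yellow [209.0, 149.5, 28.8, 29.4, 71.6] cen 208.9 149.6 z6 [663.5 129.9]
top green [94.0, 202.5, 29.0, 30.0, 90.0] cen 102.6 202.8 z6 [520.1 450.7]
top green [427.0, 185.0, 12.0, 12.0, 90.0] cen 427.1 185.2 z6 [ 547.4 -481.3]
top green [12.0, 147.5, 28.8, 10.4, 18.4] cen 12.3 145.8 z6 [681.1 683. ]
top blue [11.0, 219.0, 12.0, 22.0, 90.0] cen 11.2 217.8 z6 [479.9 675.9]
top blue [306.7, 152.6, 28.7, 28.9, 74.7] cen 306.7 152.6 z6 [ 648.2 -147.3]
```

View pics/crop1.png

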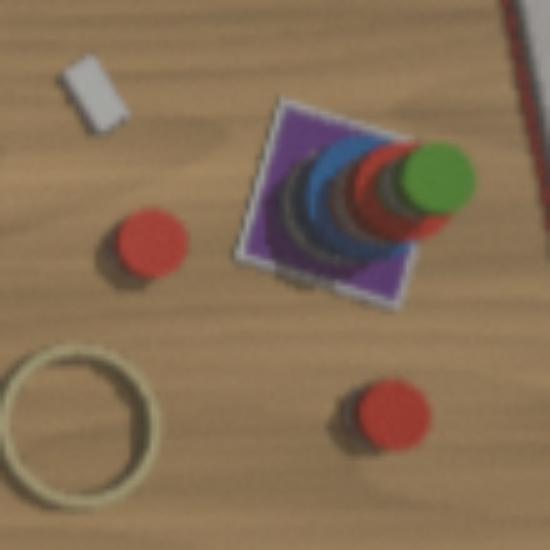

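The crop confirms the medium red pot sits between blue and green, and the two lone red pots (crop 150,243 and 393,415) are the smaller look-alikes. I'll move over near the stack and look with the wrist camera on the way.

```bash
python3 -m creep '[{"dx":0.3,"dy":0.2,"dz":0.25,"grip":-1},{"dx":0.3,"dy":0.2,"dz":0.25,"grip":-1},{"dx":0.3,"dy":0.2,"dz":0.25,"grip":-1},{"dx":0.3,"dy":0.2,"dz":0.25,"grip":-1},{"dx":0.3,"dy":0.2,"dz":0.25,"grip":-1}]'
python3 -m creep '[{"dx":0.34,"dy":0.28,"dz":0,"grip":-1},{"dx":0.34,"dy":0.28,"dz":0,"grip":-1},{"dx":0.34,"dy":0.28,"dz":0,"grip":-1},{"dx":0.34,"dy":0.28,"dz":0,"grip":-1},{"dx":0.34,"dy":0.28,"dz":0,"grip":-1}]'
python3 - <<'E'
from h import *
c=get_calibration("wrist"); im=get_image("wrist"); s=ctrl.read_state()
print(s['eef_pos'],s['tool_rot'],c["world_from_camera"].__array__().round(2),c["mtx"],s['clock'])
cv2.imwrite("pics/w1.png",im[:,:,::-1])
E
```

```text
[ 212.29364562 -614.06700195  230.86140535] [-3.14067523e+00 -2.77633566e-06  3.32795560e-01] [[ 3.3000e-01 -9.1000e-01 -2.6000e-01  2.7870e+02]
 [-9.5000e-01 -3.1000e-01 -9.0000e-02 -5.9098e+02]
 [-0.0000e+00  2.8000e-01 -9.6000e-01  3.7245e+02]
 [ 0.0000e+00  0.0000e+00  0.0000e+00  1.0000e+00]] [[309.1016849    0.         256.33750611]
 [  0.         309.1016849  190.93525108]
 [  0.           0.           1.        ]] 0.25$[0]: bad value
$[0]: bad value
```

View pics/w1.png

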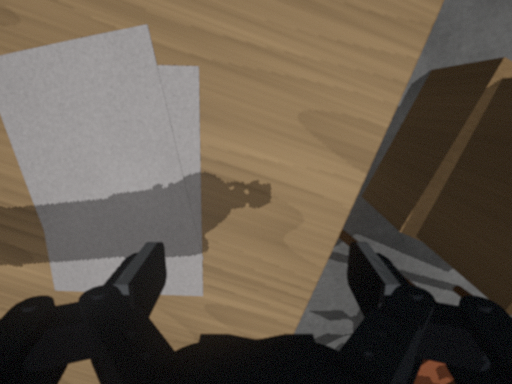

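The view shows only table, papers and the fingers, because the move was refused; it probably needs all the keys. Retrying with every key given.

```bash
python3 -m creep '[{"dx":0.3,"dy":0.2,"dz":0.25,"rx":0,"ry":0,"rz":0,"grip":-1},{"dx":0.3,"dy":0.2,"dz":0.25,"rx":0,"ry":0,"rz":0,"grip":-1},{"dx":0.3,"dy":0.2,"dz":0.25,"rx":0,"ry":0,"rz":0,"grip":-1},{"dx":0.3,"dy":0.2,"dz":0.25,"rx":0,"ry":0,"rz":0,"grip":-1},{"dx":0.3,"dy":0.2,"dz":0.25,"rx":0,"ry":0,"rz":0,"grip":-1}]'
python3 -m creep '[{"dx":0.34,"dy":0.28,"dz":0,"rx":0,"ry":0,"rz":0,"grip":-1},{"dx":0.34,"dy":0.28,"dz":0,"rx":0,"ry":0,"rz":0,"grip":-1},{"dx":0.34,"dy":0.28,"dz":0,"rx":0,"ry":0,"rz":0,"grip":-1},{"dx":0.34,"dy":0.28,"dz":0,"rx":0,"ry":0,"rz":0,"grip":-1},{"dx":0.34,"dy":0.28,"dz":0,"rx":0,"ry":0,"rz":0,"grip":-1}]'
python3 - <<'E'
from h import *
c=get_calibration("wrist"); im=get_image("wrist"); s=ctrl.read_state()
print(s['eef_pos'],s['tool_rot'],s['clock'])
cv2.imwrite("pics/w2.png",im[:,:,::-1])
E
```

```text
clock: 0.88
eef_pos: [331.5, -534.5, 330.9]
tool_rot: [-3.141, 0.001, 0.332]
force: [-1.0, -0.2, -0.3]
width: 85.6
gripper_force: 0.0
clock: 1.5
eef_pos: [466.3, -423.9, 330.3]
tool_rot: [-3.141, 0.003, 0.33]
force: [0.4, -0.3, 0.6]
width: 85.4
gripper_force: 0.0
[ 465.93294086 -424.41094788  330.54047218] [-3.14127738e+00  2.48790714e-03  3.28963702e-01] 1.55
```

View pics/w2.png

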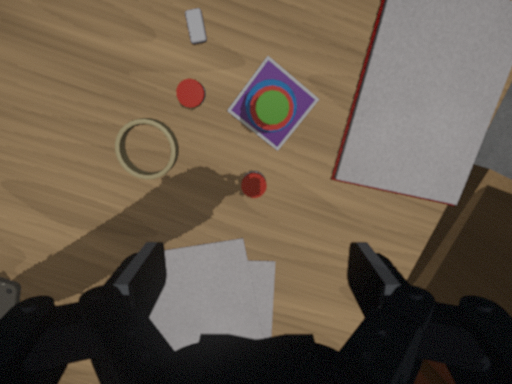

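The wrist view looks straight down on the stack: green lid (272,107), red and blue rings, the violet tile round it, and small reds at (190,93) and (254,184). Next I'll triangulate the green lid, then go to the yellow pot.

```bash
python3 - <<'E'
from h import *
def cen(b): M=cv2.moments(b);return (M['m10']/M['m00'],M['m01']/M['m00'])
c=get_calibration("wrist"); im=get_image("wrist"); t=get_image("top");ct=get_calibration("top")
g=max(blobs(im,'green'),key=cv2.contourArea); gt=[b for b in blobs(t,'green') if abs(cen(b)[0]-427)<10]
print(cen(g), [cen(b) for b in gt])
if gt:print(tri(c,cen(g),ct,cen(gt[0])))
print(onplane(c,[cen(g)],134),onplane(ct,[(427.1,185.2)],134))
for col in('violet','blue','red'):
    for b in blobs(im,col): print(col,cv2.minAreaRect(b),onplane(c,[cv2.minAreaRect(b)[0]],6))
E
python3 -m creep '[{"dx":0.15,"dy":0.75,"dz":0,"rx":0,"ry":0,"rz":0,"grip":-1},{"dx":0.15,"dy":0.75,"dz":0,"rx":0,"ry":0,"rz":0,"grip":-1},{"dx":0.15,"dy":0.75,"dz":0,"rx":0,"ry":0,"rz":0,"grip":-1},{"dx":0.15,"dy":0.75,"dz":0,"rx":0,"ry":0,"rz":0,"grip":-1},{"dx":0.15,"dy":0.75,"dz":0,"rx":0,"ry":0,"rz":0,"grip":-1}]'
python3 -m creep '[{"dx":0,"dy":0.75,"dz":0,"rx":0,"ry":0,"rz":0,"grip":-1},{"dx":0,"dy":0.75,"dz":0,"rx":0,"ry":0,"rz":0,"grip":-1},{"dx":0,"dy":0.75,"dz":0,"rx":0,"ry":0,"rz":0,"grip":-1},{"dx":0,"dy":0.75,"dz":0,"rx":0,"ry":0,"rz":0,"grip":-1},{"dx":0,"dy":0.75,"dz":0,"rx":0,"ry":0,"rz":0,"grip":-1}]'
python3 -m creep '[{"dx":-0.15,"dy":0.55,"dz":0,"rx":0,"ry":0,"rz":0,"grip":-1},{"dx":-0.15,"dy":0.55,"dz":0,"rx":0,"ry":0,"rz":0,"grip":-1},{"dx":-0.15,"dy":0.55,"dz":0,"rx":0,"ry":0,"rz":0,"grip":-1},{"dx":-0.15,"dy":0.55,"dz":0,"rx":0,"ry":0,"rz":0,"grip":-1},{"dx":-0.15,"dy":0.55,"dz":0,"rx":0,"ry":0,"rz":0,"grip":-1}]'
python3 - <<'E'
from h import *
c=get_calibration("wrist"); im=get_image("wrist"); t=get_image("top");ct=get_calibration("top"); s=ctrl.read_state()
print(s['eef_pos'],s['qpos'])
cv2.imwrite("pics/w3.png",im[:,:,::-1])
for n,I,C in(('w',im,c),('t',t,ct)):
  for col in('yellow','green'):
    for b in blobs(I,col):
        r=cv2.minAreaRect(b); print(n,col,np.round([*r[0],*r[1],r[2]],1),onplane(C,[r[0]],6)[0].round(1))
E
```

```text
(271.2430694167221, 106.44932357507207) [(427.08831908831905, 185.26495726495727)]
(array([ 531.39202446, -418.56115065,  133.27738494]), np.float64(0.735710289815814))
[[ 532.10056575 -418.32168134  134.        ]] [[ 530.7550201  -418.45394881  134.        ]]
blue ((269.73974609375, 100.02740478515625), (42.18796920776367, 50.248695373535156), 83.9909896850586) [[ 539.66022611 -419.63137249    6.        ]]
red ((253.300048828125, 184.40000915527344), (24.149534225463867, 23.702320098876953), 26.56505012512207) [[ 411.84791094 -437.53334344    6.        ]]
red ((270.5, 107.5), (43.0, 41.0), 90.0) [[ 530.09911406 -424.17976929    6.        ]]
red ((189.5, 93.0), (28.0, 27.0), 90.0) [[ 511.79177108 -306.62874971    6.        ]]
red ((357.1417236328125, 89.1303482055664), (4.470317840576172, 185.58535766601562), 15.224430084228516) [[ 594.96661372 -533.854706      6.        ]]
clock: 2.28
eef_pos: [528.2, -121.5, 331.6]
tool_rot: [3.141, -0.001, 0.331]
force: [0.7, -0.4, 0.3]
width: 85.4
gripper_force: 0.0
clock: 2.9
eef_pos: [528.4, 178.9, 331.5]
tool_rot: [-3.142, -0.001, 0.332]
force
[... 271 characters left out ...]
0.08814867  1.17724074
 -2.0661178 ]
w yellow [231.8 102.3  52.3  51.6  45. ] [519.7 457.8   6. ]
w yellow [477.3  83.   58.5  67.5   8.7] [665.  130.4   6. ]
w yellow [75.3 29.5 88.8 47.8 13.5] [542.4 694.5   6. ]
w green [207.2 119.7  25.2  11.6  56.3] [484.1 484.4   6. ]
w green [235.3 101.8  59.8  58.8  18.4] [522.1 453.2   6. ]
t yellow [ 86.  201.5  26.2  26.2  45. ] [523.4 472.8   6. ]
t yellow [ 11.8 191.8  24.8   6.9   9.5] [555.4 677.6   6. ]
t yellow [209.  149.5  28.8  29.4  71.6] [663.5 129.9   6. ]
t green [ 94.5 202.5  29.   29.   90. ] [520.1 449.3   6. ]
t green [427.5 185.   12.   13.   90. ] [ 547.3 -482.7    6. ]
t green [ 11.5 147.9  28.1  11.4  18.4] [680.1 684.2   6. ]
```

View pics/w3.png

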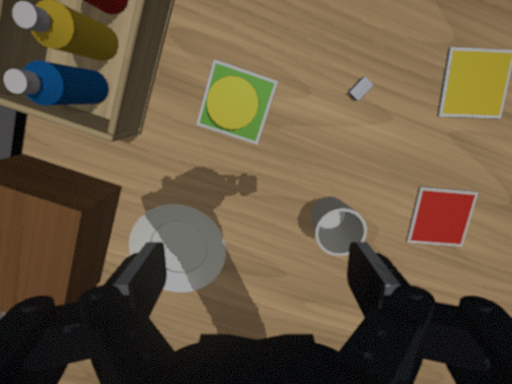

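The wrist view shows the yellow pot (232,102) on the green tile, the yellow tile (476,83), the red tile (441,216) and the cup (340,230). Now I'll triangulate the lid and tiles.

```bash
cat >> h.py <<'E'
def rects(I,col,**k): return [cv2.minAreaRect(b) for b in blobs(I,col,**k)]
def near(I,C,col,xy,z=6,**k):
    return min((r[0] for r in rects(I,col,**k)),key=lambda p:np.hypot(*(onplane(C,[p],z)[0][:2]-xy)))
E
python3 - <<'E'
from h import *
t=get_image("top");ct=get_calibration("top")
im=get_image("wrist");c=get_calibration("wrist");s=ctrl.read_state();print(s['eef_pos'],s['clock'])
for col,xy in(('yellow',(520,465)),('green',(521,451)),('yellow',(664,130))):
    a=near(im,c,col,xy,amin=150);b=near(t,ct,col,xy,amin=150)
    x,e=tri(c,a,ct,b);print(col,x.round(1),round(e,1),onplane(c,[a],54)[0].round(1),onplane(ct,[b],54)[0].round(1))
E
```

```text
[469.89245738 395.23323791 331.32185958] 3.725
yellow [520.  455.2  42.2] 0.3 [520.7 454.1  54. ] [518.6 449.6  54. ]
green [521.3 453.8  -1.2] 0.5 [523.5 449.5  54. ] [515.4 428.5  54. ]
yellow [664.6 130.1   4.7] 0.8 [651.8 160.4  54. ] [651.8 123.5  54. ]
```

```bash
python3 -m creep '[{"dx":0.126,"dy":0.146,"dz":-0.1,"rx":0,"ry":0,"rz":0,"grip":-1},{"dx":0.126,"dy":0.146,"dz":-0.25,"rx":0,"ry":0,"rz":0,"grip":-1},{"dx":0.126,"dy":0.146,"dz":-0.4,"rx":0,"ry":0,"rz":0,"grip":-1},{"dx":0.126,"dy":0.146,"dz":-0.5,"rx":0,"ry":0,"rz":0,"grip":-1},{"dx":0.126,"dy":0.146,"dz":-0.5,"rx":0,"ry":0,"rz":0,"grip":-1}]'
python3 -m creep '[{"dx":0,"dy":0,"dz":0,"rx":0,"ry":0,"rz":0,"grip":-1},{"dx":0,"dy":0,"dz":0,"rx":0,"ry":0,"rz":0,"grip":-1},{"dx":0,"dy":0,"dz":0,"rx":0,"ry":0,"rz":0,"grip":-1},{"dx":0,"dy":0,"dz":0,"rx":0,"ry":0,"rz":0,"grip":-1},{"dx":0,"dy":0,"dz":0,"rx":0,"ry":0,"rz":0,"grip":-1}]'
python3 - <<'E'
from h import *
im=get_image("wrist");c=get_calibration("wrist");cv2.imwrite("pics/w4.png",im[:,:,::-1]); s=ctrl.read_state();print(s['eef_pos'])
print([(r,onplane(c,[r[0]],54)[0]) for r in rects(im,'yellow',amin=400)])
print([(r,onplane(c,[r[0]],6)[0]) for r in rects(im,'green',amin=400)])
E
```

```text
clock: 4.35
eef_pos: [517.7, 451.8, 127.2]
tool_rot: [3.137, 0.008, 0.33]
force: [-0.1, -1.3, 0.0]
width: 85.2
gripper_force: 0.0
clock: 4.97
eef_pos: [518.8, 456.2, 131.7]
tool_rot: [-3.141, -0.0, 0.333]
force: [0.2, -0.2, 0.7]
width: 85.2
gripper_force: 0.0
[518.78361226 456.13600723 131.49439362]
[(((259.20001220703125, 195.39999389648438), (89.17622375488281, 86.64640045166016), 18.434947967529297), array([522.37473473, 455.35420306,  54.        ])), (((30.5, 86.5), (69.0, 61.0), 90.0), array([545.06672618, 629.32179575,  54.        ]))]
[(((262.6351623535156, 180.81082153320312), (98.29821014404297, 93.51930236816406), 17.10272979736328), array([522.48618151, 451.68241343,   6.        ]))]
```

View pics/w4.png

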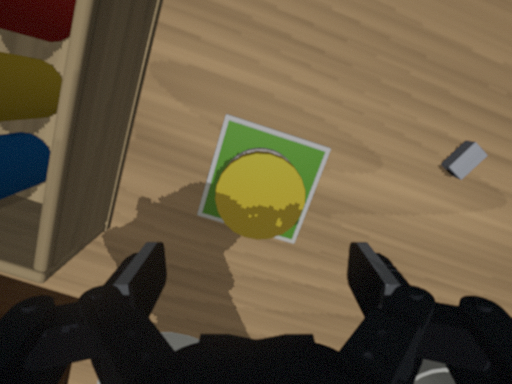

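The wrist shows the yellow pot (259,195) centred between the fingers on the green tile. Descending to grip, then lifting.

```bash
python3 -m creep '[{"dx":0.006,"dy":-0.002,"dz":-0.1,"rx":0,"ry":0,"rz":0,"grip":-1},{"dx":0.006,"dy":-0.002,"dz":-0.2,"rx":0,"ry":0,"rz":0,"grip":-1},{"dx":0.006,"dy":-0.002,"dz":-0.26,"rx":0,"ry":0,"rz":0,"grip":-1},{"dx":0.006,"dy":-0.002,"dz":-0.294,"rx":0,"ry":0,"rz":0,"grip":-1},{"dx":0.006,"dy":-0.002,"dz":-0.294,"rx":0,"ry":0,"rz":0,"grip":-1}]'
python3 -m creep '[{"dx":0,"dy":0,"dz":0,"rx":0,"ry":0,"rz":0,"grip":-1},{"dx":0,"dy":0,"dz":0,"rx":0,"ry":0,"rz":0,"grip":1},{"dx":0,"dy":0,"dz":0,"rx":0,"ry":0,"rz":0,"grip":1},{"dx":0,"dy":0,"dz":0,"rx":0,"ry":0,"rz":0,"grip":1},{"dx":0,"dy":0,"dz":0,"rx":0,"ry":0,"rz":0,"grip":1}]'
python3 -m creep '[{"dx":0,"dy":0,"dz":0,"rx":0,"ry":0,"rz":0,"grip":1},{"dx":0,"dy":0,"dz":0,"rx":0,"ry":0,"rz":0,"grip":1},{"dx":0,"dy":0,"dz":0,"rx":0,"ry":0,"rz":0,"grip":1},{"dx":0,"dy":0,"dz":0.03,"rx":0,"ry":0,"rz":0,"grip":1},{"dx":0,"dy":0,"dz":0.06,"rx":0,"ry":0,"rz":0,"grip":1}]'
```

```text
clock: 5.65
eef_pos: [520.8, 455.0, 13.0]
tool_rot: [3.141, 0.001, 0.333]
force: [-0.2, 0.2, 0.3]
width: 85.5
gripper_force: 0.0
clock: 6.28
eef_pos: [522.2, 456.0, 15.5]
tool_rot: [-3.141, -0.003, 0.333]
force: [-0.7, -0.9, 6.4]
width: 66.7
gripper_force: 67.5
clock: 6.9
eef_pos: [521.0, 455.1, 38.3]
tool_rot: [3.141, 0.0, 0.333]
force: [0.1, -0.4, -1.4]
width: 67.0
gripper_force: 67.3
```

```bash
python3 -m creep '[{"dx":0,"dy":0,"dz":0.08,"rx":0,"ry":0,"rz":0,"grip":1},{"dx":0.03,"dy":-0.07,"dz":0.18,"rx":0,"ry":0,"rz":0,"grip":1},{"dx":0.08,"dy":-0.18,"dz":0.22,"rx":0,"ry":0,"rz":0,"grip":1},{"dx":0.14,"dy":-0.31,"dz":0.22,"rx":0,"ry":0,"rz":0,"grip":1},{"dx":0.2,"dy":-0.44,"dz":0.22,"rx":0,"ry":0,"rz":0,"grip":1}]'
python3 -m creep '[{"dx":0.05,"dy":-0.12,"dz":0,"rx":0,"ry":0,"rz":0,"grip":1},{"dx":0.1,"dy":-0.23,"dz":0,"rx":0,"ry":0,"rz":0,"grip":1},{"dx":0.14,"dy":-0.32,"dz":0,"rx":0,"ry":0,"rz":0,"grip":1},{"dx":0.157,"dy":-0.372,"dz":0,"rx":0,"ry":0,"rz":0,"grip":1},{"dx":0.157,"dy":-0.372,"dz":0,"rx":0,"ry":0,"rz":0,"grip":1}]'
python3 -m creep '[{"dx":0,"dy":0,"dz":0,"rx":0,"ry":0,"rz":0,"grip":1},{"dx":0,"dy":0,"dz":0,"rx":0,"ry":0,"rz":0,"grip":1},{"dx":0,"dy":0,"dz":0,"rx":0,"ry":0,"rz":0,"grip":1},{"dx":0,"dy":0,"dz":0,"rx":0,"ry":0,"rz":0,"grip":1},{"dx":0,"dy":0,"dz":0,"rx":0,"ry":0,"rz":0,"grip":1}]'
python3 - <<'E'
from h import *
im=get_image("wrist");c=get_calibration("wrist");cv2.imwrite("pics/w5.png",im[:,:,::-1]); s=ctrl.read_state();print(s['eef_pos'])
t=get_image("top");ct=get_calibration("top")
for I,C in((im,c),(t,ct)):
  for col in('red','green','yellow','blue'):
    for r in rects(I,col,amin=200): print(col,np.round(r[0]),np.round(r[1]),onplane(C,[r[0]],6)[0].round(1))
E
```

```text
clock: 7.52
eef_pos: [602.0, 277.9, 127.0]
tool_rot: [-3.142, -0.002, 0.333]
force: [0.3, -0.1, -2.0]
width: 66.5
gripper_force: 67.4
clock: 8.15
eef_pos: [664.2, 128.7, 125.9]
tool_rot: [3.141, 0.0, 0.33]
force: [0.3, 0.3, -1.6]
width: 66.5
gripper_force: 67.5
clock: 8.78
eef_pos: [663.9, 130.6, 125.7]
tool_rot: [3.142, 0.0, 0.333]
force: [-0.3, 0.5, -1.8]
width: 66.7
gripper_force: 67.5
[663.93753869 130.5254292  125.71511189]
yellow [256. 270.] [172. 144.] [584.5 103.5   6. ]
yellow [257. 170.] [ 72. 102.] [676.5 134.4   6. ]
blue [488. 282.] [78. 45.] [ 644.6 -118.4    6. ]
red [ 11. 173.] [27. 16.] [607.4 681.1   6. ]
green [ 94. 202.] [29. 30.] [520.1 450.7   6. ]
green [ 11. 150.] [29. 16.] [672.8 684.9   6. ]
yellow [ 11. 197.] [25. 17.] [541.1 678.1   6. ]
blue [ 11. 220.] [15. 22.] [475.7 675.7   6. ]
blue [307. 153.] [29. 29.] [ 648.2 -147.2    6. ]
```

View pics/w5.png

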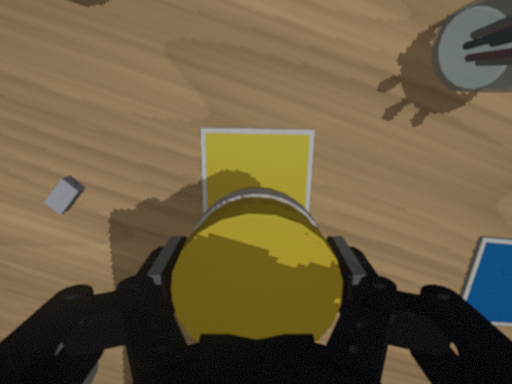

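The pot is held (257,270) upright and lined up over the yellow tile (258,165). Lowering, releasing and rising.

```bash
python3 -m creep '[{"dx":0.002,"dy":0,"dz":-0.08,"rx":0,"ry":0,"rz":0,"grip":1},{"dx":0.002,"dy":0,"dz":-0.17,"rx":0,"ry":0,"rz":0,"grip":1},{"dx":0.002,"dy":0,"dz":-0.24,"rx":0,"ry":0,"rz":0,"grip":1},{"dx":0.002,"dy":0,"dz":-0.265,"rx":0,"ry":0,"rz":0,"grip":1},{"dx":0.002,"dy":0,"dz":-0.276,"rx":0,"ry":0,"rz":0,"grip":1}]'
python3 -m creep '[{"dx":0,"dy":0,"dz":0,"rx":0,"ry":0,"rz":0,"grip":1},{"dx":0,"dy":0,"dz":0,"rx":0,"ry":0,"rz":0,"grip":1},{"dx":0,"dy":0,"dz":0,"rx":0,"ry":0,"rz":0,"grip":-1},{"dx":0,"dy":0,"dz":0,"rx":0,"ry":0,"rz":0,"grip":-1},{"dx":0,"dy":0,"dz":0,"rx":0,"ry":0,"rz":0,"grip":-1}]'
python3 -m creep '[{"dx":0,"dy":0,"dz":0,"rx":0,"ry":0,"rz":0,"grip":-1},{"dx":0,"dy":0,"dz":0,"rx":0,"ry":0,"rz":0,"grip":-1},{"dx":0,"dy":0,"dz":0.1,"rx":0,"ry":0,"rz":0,"grip":-1},{"dx":0,"dy":0,"dz":0.24,"rx":0,"ry":0,"rz":0,"grip":-1},{"dx":0,"dy":0,"dz":0.38,"rx":0,"ry":0,"rz":0,"grip":-1}]'
python3 -m creep '[{"dx":-0.03,"dy":-0.1,"dz":0.12,"rx":0,"ry":0,"rz":0,"grip":-1},{"dx":-0.06,"dy":-0.24,"dz":0.25,"rx":0,"ry":0,"rz":0,"grip":-1},{"dx":-0.1,"dy":-0.38,"dz":0.3,"rx":0,"ry":0,"rz":0,"grip":-1},{"dx":-0.13,"dy":-0.53,"dz":0.3,"rx":0,"ry":0,"rz":0,"grip":-1},{"dx":-0.16,"dy":-0.68,"dz":0.3,"rx":0,"ry":0,"rz":0,"grip":-1}]'
python3 - <<'E'
from h import *
t=get_image("top");ct=get_calibration("top");s=get_image("scene");cs=get_calibration("scene")
cv2.imwrite("pics/s6.png",s[150:330,80:460,::-1])
for b in rects(t,'yellow',amin=200):print(b,onplane(ct,[b[0]],54)[0])
print(ctrl.read_state()['eef_pos'])
E
```

```text
clock: 9.5
eef_pos: [664.7, 130.4, 15.5]
tool_rot: [-3.142, 0.0, 0.333]
force: [-7.4, -1.6, 21.5]
width: 66.9
gripper_force: 69.6
clock: 10.12
eef_pos: [665.0, 130.5, 15.6]
tool_rot: [3.142, -0.001, 0.333]
force: [-0.2, -0.0, 0.2]
width: 85.8
gripper_force: 0.0
clock: 10.75
eef_pos: [664.5, 130.4, 168.6]
tool_rot: [-3.141, 0.001, 0.333]
force: [1.0, -0.1, -0.4]
width: 85.4
gripper_force: 0.0
clock: 11.38
eef_pos: [602.5, -133.2, 288.3]
tool_rot: [3.141, -0.002, 0.333]
force: [0.5, -0.7, -0.4]
width: 85.5
gripper_force: 0.0
((11.40243911743164, 196.8780517578125), (24.847095489501953, 17.55861473083496), 6.34019136428833) [535.4793187  644.59138057  54.        ]
((208.65000915527344, 148.45001220703125), (30.990318298339844, 29.409177780151367), 71.56504821777344) [654.69665213 124.42386345  54.        ]
[ 600.1945996  -142.56379745  287.29862026]
```

View pics/s6.png

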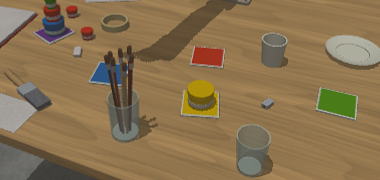

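The yellow pot stands centred on the yellow tile (crop 200,97), and the green tile is free (337,103). Next is the green pot.

```bash
python3 -m creep '[{"dx":-0.04,"dy":-0.15,"dz":0,"rx":0,"ry":0,"rz":0,"grip":-1},{"dx":-0.08,"dy":-0.3,"dz":0,"rx":0,"ry":0,"rz":0,"grip":-1},{"dx":-0.12,"dy":-0.45,"dz":-0.04,"rx":0,"ry":0,"rz":0,"grip":-1},{"dx":-0.15,"dy":-0.6,"dz":-0.1,"rx":0,"ry":0,"rz":0,"grip":-1},{"dx":-0.171,"dy":-0.69,"dz":-0.14,"rx":0,"ry":0,"rz":0,"grip":-1}]'
python3 -m creep '[{"dx":0,"dy":0,"dz":0,"rx":0,"ry":0,"rz":0,"grip":-1},{"dx":0,"dy":0,"dz":0,"rx":0,"ry":0,"rz":0,"grip":-1},{"dx":0,"dy":0,"dz":0,"rx":0,"ry":0,"rz":0,"grip":-1},{"dx":0,"dy":0,"dz":0,"rx":0,"ry":0,"rz":0,"grip":-1},{"dx":0,"dy":0,"dz":0,"rx":0,"ry":0,"rz":0,"grip":-1}]'
python3 - <<'E'
from h import *
t=get_image("top");ct=get_calibration("top");print([(r,onplane(ct,[r[0]],6)[0]) for r in rects(t,'green',amin=400)])
im=get_image("wrist");c=get_calibration("wrist");cv2.imwrite("pics/w7.png",im[:,:,::-1]); s=ctrl.read_state();print(s['eef_pos'])
print([(r,onplane(c,[r[0]],134)[0]) for r in rects(im,'green',amin=400)])
print([(r,onplane(c,[r[0]],96)[0]) for r in rects(im,'red',amin=400)])
E
```

```text
clock: 12.1
eef_pos: [532.7, -410.4, 230.1]
tool_rot: [3.141, 0.001, 0.33]
force: [0.4, -0.7, 0.0]
width: 85.1
gripper_force: 0.0
clock: 12.72
eef_pos: [534.9, -406.8, 231.6]
tool_rot: [3.141, -0.0, 0.334]
force: [-0.2, -0.1, -0.2]
width: 85.2
gripper_force: 0.0
[(((94.0, 202.5), (29.0, 30.0), 90.0), array([520.10217555, 450.69174556,   6.        ]))]
[ 534.61895674 -407.13199558  231.39757363]
[(((268.5, 197.0), (40.0, 41.0), 90.0), array([ 533.71956157, -417.67400407,  134.        ]))]
[(((247.5000457763672, 260.0000305175781), (28.991374969482422, 28.991374969482422), 45.0), array([ 454.03036134, -425.3968289 ,   96.        ])), (((267.9981994628906, 180.138427734375), (38.708457946777344, 53.40196228027344), 86.34777069091797), array([ 538.25734893, -417.11130959,   96.        ])), (((170.0, 155.5), (33.23401641845703, 31.819805145263672), 45.0), array([ 531.0445993 , -325.44862866,   96.        ])), (((379.1756286621094, 126.73197937011719), (6.797920227050781, 256.77923583984375), 18.009492874145508), array([ 616.41111515, -493.93205848,   96.        ]))]
```

View pics/w7.png

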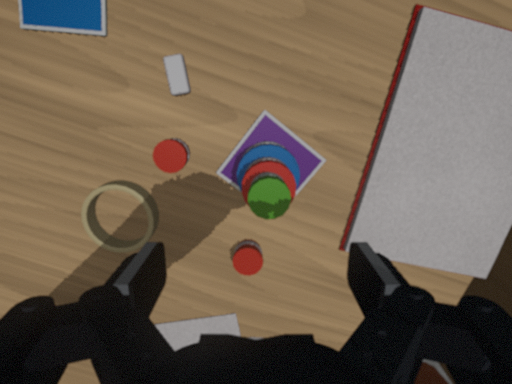

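Green lid at (268,197) on top of red and blue, with clear space round it. Descending, gripping and lifting.

```bash
python3 -m creep '[{"dx":-0.004,"dy":-0.027,"dz":-0.06,"rx":0,"ry":0,"rz":0,"grip":-1},{"dx":-0.004,"dy":-0.027,"dz":-0.16,"rx":0,"ry":0,"rz":0,"grip":-1},{"dx":-0.004,"dy":-0.027,"dz":-0.26,"rx":0,"ry":0,"rz":0,"grip":-1},{"dx":-0.004,"dy":-0.027,"dz":-0.328,"rx":0,"ry":0,"rz":0,"grip":-1},{"dx":-0.004,"dy":-0.027,"dz":-0.328,"rx":0,"ry":0,"rz":0,"grip":-1}]'
python3 -m creep '[{"dx":0,"dy":0,"dz":0,"rx":0,"ry":0,"rz":0,"grip":-1},{"dx":0,"dy":0,"dz":0,"rx":0,"ry":0,"rz":0,"grip":0},{"dx":0,"dy":0,"dz":0,"rx":0,"ry":0,"rz":0,"grip":0},{"dx":0,"dy":0,"dz":0,"rx":0,"ry":0,"rz":0,"grip":1},{"dx":0,"dy":0,"dz":0,"rx":0,"ry":0,"rz":0,"grip":1}]'
python3 -m creep '[{"dx":0,"dy":0,"dz":0,"rx":0,"ry":0,"rz":0,"grip":1},{"dx":0,"dy":0,"dz":0,"rx":0,"ry":0,"rz":0,"grip":1},{"dx":0,"dy":0,"dz":0,"rx":0,"ry":0,"rz":0,"grip":1},{"dx":0,"dy":0,"dz":0,"rx":0,"ry":0,"rz":0,"grip":1},{"dx":0,"dy":0,"dz":0,"rx":0,"ry":0,"rz":0,"grip":1}]'
```

```text
clock: 13.45
eef_pos: [531.3, -417.1, 97.7]
tool_rot: [-3.137, 0.003, 0.333]
force: [-0.4, 0.7, 0.4]
width: 85.3
gripper_force: 0.0
clock: 14.08
eef_pos: [533.4, -418.7, 101.0]
tool_rot: [3.14, -0.001, 0.333]
force: [0.2, -0.0, 5.0]
width: 34.4
gripper_force: 59.8
clock: 14.7
eef_pos: [533.4, -418.6, 101.0]
tool_rot: [3.14, -0.001, 0.333]
force: [-0.3, 0.1, 5.1]
width: 34.4
gripper_force: 59.8
```

```bash
python3 -m creep '[{"dx":0,"dy":0,"dz":0.03,"rx":0,"ry":0,"rz":0,"grip":1},{"dx":0,"dy":0,"dz":0.08,"rx":0,"ry":0,"rz":0,"grip":1},{"dx":0,"dy":0.03,"dz":0.17,"rx":0,"ry":0,"rz":0,"grip":1},{"dx":0,"dy":0.1,"dz":0.25,"rx":0,"ry":0,"rz":0,"grip":1},{"dx":0,"dy":0.2,"dz":0.28,"rx":0,"ry":0,"rz":0,"grip":1}]'
python3 -m creep '[{"dx":0,"dy":0.12,"dz":0,"rx":0,"ry":0,"rz":0,"grip":1},{"dx":0,"dy":0.25,"dz":0,"rx":0,"ry":0,"rz":0,"grip":1},{"dx":0,"dy":0.38,"dz":0,"rx":0,"ry":0,"rz":0,"grip":1},{"dx":0,"dy":0.51,"dz":0,"rx":0,"ry":0,"rz":0,"grip":1},{"dx":0,"dy":0.64,"dz":0,"rx":0,"ry":0,"rz":0,"grip":1}]'
python3 -m creep '[{"dx":0,"dy":0.13,"dz":0,"rx":0,"ry":0,"rz":0,"grip":1},{"dx":0,"dy":0.26,"dz":0,"rx":0,"ry":0,"rz":0,"grip":1},{"dx":0,"dy":0.39,"dz":0,"rx":0,"ry":0,"rz":0,"grip":1},{"dx":0,"dy":0.52,"dz":0,"rx":0,"ry":0,"rz":0,"grip":1},{"dx":0,"dy":0.64,"dz":0,"rx":0,"ry":0,"rz":0,"grip":1}]'
python3 -m creep '[{"dx":-0.01,"dy":0.13,"dz":0,"rx":0,"ry":0,"rz":0,"grip":1},{"dx":-0.02,"dy":0.26,"dz":0,"rx":0,"ry":0,"rz":0,"grip":1},{"dx":-0.03,"dy":0.38,"dz":0,"rx":0,"ry":0,"rz":0,"grip":1},{"dx":-0.03,"dy":0.48,"dz":0,"rx":0,"ry":0,"rz":0,"grip":1},{"dx":-0.03,"dy":0.55,"dz":0,"rx":0,"ry":0,"rz":0,"grip":1}]'
```

```text
clock: 15.32
eef_pos: [533.9, -339.3, 215.5]
tool_rot: [3.137, -0.003, 0.331]
force: [1.3, 0.1, -0.4]
width: 35.0
gripper_force: 59.8
clock: 15.95
eef_pos: [533.1, -80.6, 213.4]
tool_rot: [3.141, -0.002, 0.333]
force: [1.2, -0.0, -1.7]
width: 34.9
gripper_force: 59.8
clock: 16.58
eef_pos: [533.0, 176.0, 213.4]
tool_rot: [-3.142, -0.002, 0.333]
force: [0.7, -0.1, 0.0]
width: 34.2
gripper_force: 59.8
clock: 17.2
eef_pos: [520.2, 396.6, 213.3]
tool_rot: [-3.14, -0.001, 0.335]
force: [-0.1, -0.6, -0.7]
width: 34.6
gripper_force: 59.8
```

```bash
python3 -m creep '[{"dx":0,"dy":0.06,"dz":-0.08,"rx":0,"ry":0,"rz":0,"grip":1},{"dx":0,"dy":0.13,"dz":-0.18,"rx":0,"ry":0,"rz":0,"grip":1},{"dx":0,"dy":0.13,"dz":-0.26,"rx":0,"ry":0,"rz":0,"grip":1},{"dx":0,"dy":0.13,"dz":-0.26,"rx":0,"ry":0,"rz":0,"grip":1},{"dx":0,"dy":0.13,"dz":-0.26,"rx":0,"ry":0,"rz":0,"grip":1}]'
python3 -m creep '[{"dx":0,"dy":0,"dz":0,"rx":0,"ry":0,"rz":0,"grip":1},{"dx":0,"dy":0,"dz":0,"rx":0,"ry":0,"rz":0,"grip":1},{"dx":0,"dy":0,"dz":0,"rx":0,"ry":0,"rz":0,"grip":1},{"dx":0,"dy":0,"dz":0,"rx":0,"ry":0,"rz":0,"grip":1},{"dx":0,"dy":0,"dz":0,"rx":0,"ry":0,"rz":0,"grip":1}]'
python3 - <<'E'
from h import *
im=get_image("wrist");c=get_calibration("wrist");cv2.imwrite("pics/w8.png",im[:,:,::-1]); s=ctrl.read_state();print(s['eef_pos'])
t=get_image("top");ct=get_calibration("top");print([(r,onplane(ct,[r[0]],6)[0]) for r in rects(t,'red',amin=200)])
E
```

```text
clock: 17.82
eef_pos: [522.0, 446.0, 110.0]
tool_rot: [-3.141, -0.002, 0.332]
force: [0.2, 0.5, 0.2]
width: 34.7
gripper_force: 59.8
clock: 18.45
eef_pos: [520.8, 445.8, 108.0]
tool_rot: [3.142, 0.0, 0.333]
force: [0.3, -0.5, 0.5]
width: 34.7
gripper_force: 59.8
[520.75380977 445.77852365 107.93780738]
[(((228.5919952392578, 220.61422729492188), (29.928918838500977, 30.160032272338867), 74.35775756835938), array([460.63231214,  77.38133524,   6.        ])), (((420.0, 188.0), (18.0, 20.0), 90.0), array([ 539.34047358, -461.09165947,    6.        ]))]
```

View pics/w8.png

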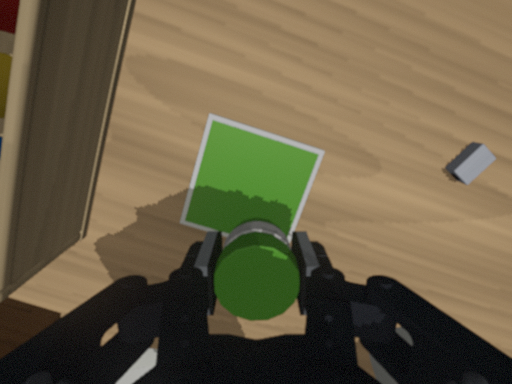

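Green pot held (257,275) over the green tile; the tile's visible corners are (211,115), (323,152) and (182,220). Locating its centre from the diagonal.

```bash
python3 - <<'E'
from h import *
c=get_calibration("wrist")
P=onplane(c,[(323,152),(182,220),(211,115)],6);print(P.round(1),P[:2].mean(0))
E
```

```text
[[567.9 406.3   6. ]
 [475.6 496.9   6. ]
 [566.3 498.5   6. ]] [521.7161799  451.59195076   6.        ]
```

```bash
python3 -m creep '[{"dx":0.001,"dy":0.014,"dz":-0.07,"rx":0,"ry":0,"rz":0,"grip":1},{"dx":0.001,"dy":0.014,"dz":-0.14,"rx":0,"ry":0,"rz":0,"grip":1},{"dx":0.001,"dy":0.014,"dz":-0.21,"rx":0,"ry":0,"rz":0,"grip":1},{"dx":0.001,"dy":0.014,"dz":-0.233,"rx":0,"ry":0,"rz":0,"grip":1},{"dx":0.001,"dy":0.014,"dz":-0.242,"rx":0,"ry":0,"rz":0,"grip":1}]'
python3 -m creep '[{"dx":0,"dy":0,"dz":0,"rx":0,"ry":0,"rz":0,"grip":1},{"dx":0,"dy":0,"dz":0,"rx":0,"ry":0,"rz":0,"grip":1},{"dx":0,"dy":0,"dz":0,"rx":0,"ry":0,"rz":0,"grip":0},{"dx":0,"dy":0,"dz":0,"rx":0,"ry":0,"rz":0,"grip":-1},{"dx":0,"dy":0,"dz":0,"rx":0,"ry":0,"rz":0,"grip":-1}]'
python3 -m creep '[{"dx":0,"dy":0,"dz":0,"rx":0,"ry":0,"rz":0,"grip":-1},{"dx":0,"dy":0,"dz":0,"rx":0,"ry":0,"rz":0,"grip":-1},{"dx":0,"dy":0,"dz":0.1,"rx":0,"ry":0,"rz":0,"grip":-1},{"dx":0,"dy":0,"dz":0.24,"rx":0,"ry":0,"rz":0,"grip":-1},{"dx":0,"dy":-0.06,"dz":0.38,"rx":0,"ry":0,"rz":0,"grip":-1}]'
python3 -m creep '[{"dx":0.01,"dy":-0.15,"dz":0.08,"rx":0,"ry":0,"rz":0,"grip":-1},{"dx":0.02,"dy":-0.3,"dz":0.12,"rx":0,"ry":0,"rz":0,"grip":-1},{"dx":0.03,"dy":-0.45,"dz":0.12,"rx":0,"ry":0,"rz":0,"grip":-1},{"dx":0.03,"dy":-0.6,"dz":0.12,"rx":0,"ry":0,"rz":0,"grip":-1},{"dx":0.03,"dy":-0.75,"dz":0.12,"rx":0,"ry":0,"rz":0,"grip":-1}]'
python3 -m creep '[{"dx":0,"dy":-0.15,"dz":0,"rx":0,"ry":0,"rz":0,"grip":-1},{"dx":0,"dy":-0.3,"dz":0,"rx":0,"ry":0,"rz":0,"grip":-1},{"dx":0,"dy":-0.45,"dz":0,"rx":0,"ry":0,"rz":0,"grip":-1},{"dx":0,"dy":-0.6,"dz":0,"rx":0,"ry":0,"rz":0,"grip":-1},{"dx":0,"dy":-0.75,"dz":0,"rx":0,"ry":0,"rz":0,"grip":-1}]'
python3 -m creep '[{"dx":0,"dy":-0.15,"dz":0,"rx":0,"ry":0,"rz":0,"grip":-1},{"dx":0,"dy":-0.3,"dz":0,"rx":0,"ry":0,"rz":0,"grip":-1},{"dx":0,"dy":-0.42,"dz":0,"rx":0,"ry":0,"rz":0,"grip":-1},{"dx":0,"dy":-0.5,"dz":0,"rx":0,"ry":0,"rz":0,"grip":-1},{"dx":0,"dy":-0.5,"dz":0,"rx":0,"ry":0,"rz":0,"grip":-1}]'
python3 - <<'E'
from h import *
t=get_image("top");ct=get_calibration("top")
for b in rects(t,'green',amin=80):print(b,onplane(ct,[b[0]],6)[0])
print(ctrl.read_state()['eef_pos'])
cv2.imwrite("pics/t9.png",cv2.resize(t[110:290,30:450],None,fx=1.9,fy=1.9,interpolation=cv2.INTER_CUBIC)[:,:,::-1])
E
```

```text
clock: 19.18
eef_pos: [521.3, 451.5, 11.1]
tool_rot: [3.142, 0.0, 0.333]
force: [0.8, -0.1, -0.9]
width: 34.8
gripper_force: 59.8
clock: 19.8
eef_pos: [521.3, 451.4, 11.4]
tool_rot: [-3.142, -0.0, 0.333]
force: [0.1, 0.0, 0.0]
width: 76.6
gripper_force: 0.0
clock: 20.42
eef_pos: [520.2, 429.5, 164.6]
tool_rot: [-3.139, -0.0, 0.336]
force: [-0.1, 0.5, 0.4]
width: 85.0
gripper_force: 0.0
clock: 21.05
eef_pos: [533.2, 125.1, 211.5]
tool_rot: [3.141, -0.001, 0.332]
force: [1.1, 0.1, 1.0]
width: 85.8
gripper_force: 0.0
clock: 21.68
eef_pos: [533.1, -174.5, 211.5]
tool_rot: [3.141, -0.001, 0.333]
force: [1.5, -0.5, 0.2]
width: 85.6
gripper_force: 0.0
clock: 22.3
eef_pos: [531.7, -376.5, 210.7]
tool_rot: [3.14, 0.001, 0.327]
force: [-0.5, 0.5, -0.3]
width: 85.6
gripper_force: 0.0
((94.0, 202.5), (29.0, 30.0), 90.0) [520.10217555 450.69174556   6.        ]
((11.849113464355469, 148.0621337890625), (29.615388870239258, 11.615385055541992), 22.61986541748047) [679.49916461 683.30118915   6.        ]
[ 532.5032809  -373.64626371  210.78629858]
```

View pics/t9.png

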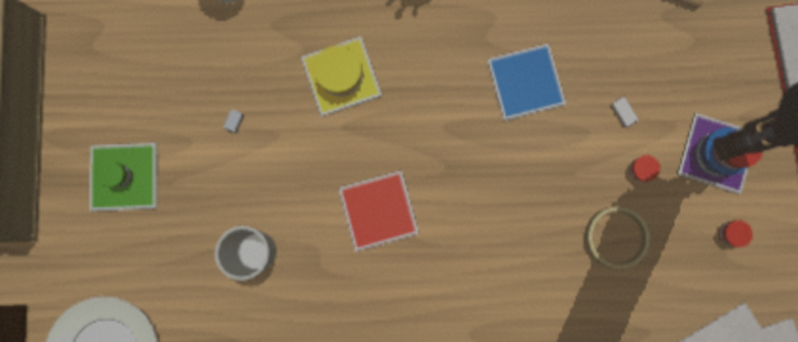

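The green pot's dark side shows on the green tile (crop 120,178), the yellow pot is on its tile, and the cup is unmoved. Now measuring the red pot.

```bash
python3 - <<'E'
from h import *
im=get_image("wrist");c=get_calibration("wrist"); s=ctrl.read_state();print(s['eef_pos'])
print([(np.round(r[0]),np.round(r[1]),onplane(c,[r[0]],96)[0].round(1)) for r in rects(im,'red',amin=400)])
b=[x for x in blobs(im,'red',amin=400) if np.hypot(*(onplane(c,[cv2.minAreaRect(x)[0]],96)[0][:2]-(532,-418)))<30]
t=get_image("top");ct=get_calibration("top")
for x in b: print(cv2.fitEllipse(x))
print([(np.round(r[0]),np.round(r[1]),onplane(ct,[r[0]],96)[0].round(1)) for r in rects(t,'red',amin=100)])
E
```

```text
[ 533.16216073 -371.93058333  210.95167216]
[(array([274., 274.]), array([31., 30.]), array([ 457. , -415.3,   96. ])), (array([306., 202.]), array([56., 57.]), array([ 533.5, -416.9,   96. ])), (array([195., 167.]), array([34., 34.]), array([ 532.1, -317. ,   96. ])), (array([415., 129.]), array([  8., 257.]), array([ 622. , -479.5,   96. ]))]
((305.33892822265625, 202.17819213867188), (55.48405838012695, 57.008995056152344), 103.25482177734375)
[(array([418., 232.]), array([13., 14.]), array([ 416.3, -405.4,   96. ])), (array([229., 221.]), array([30., 30.]), array([457.3,  70.2,  96. ])), (array([370., 198.]), array([12., 13.]), array([ 506.2, -288.8,   96. ])), (array([ 11., 174.]), array([26., 17.]), array([590. , 618.6,  96. ]))]
```

```bash
python3 -m creep '[{"dx":0,"dy":-0.07,"dz":-0.04,"rx":0,"ry":0,"rz":0,"grip":-1},{"dx":0,"dy":-0.113,"dz":-0.13,"rx":0,"ry":0,"rz":0,"grip":-1},{"dx":0,"dy":-0.113,"dz":-0.2,"rx":0,"ry":0,"rz":0,"grip":-1},{"dx":0,"dy":-0.113,"dz":-0.2,"rx":0,"ry":0,"rz":0,"grip":-1},{"dx":0,"dy":-0.113,"dz":-0.2,"rx":0,"ry":0,"rz":0,"grip":-1}]'
python3 - <<'E'
from h import *
im=get_image("wrist");c=get_calibration("wrist"); s=ctrl.read_state();print(s['eef_pos'])
print([(np.round(r[0]),np.round(r[1]),onplane(c,[r[0]],96)[0].round(1)) for r in rects(im,'red',amin=400)])
E
```

```text
clock: 23.08
eef_pos: [534.6, -416.9, 132.5]
tool_rot: [3.141, -0.002, 0.335]
force: [0.6, 0.3, 0.8]
width: 85.3
gripper_force: 0.0
[ 534.70261277 -417.34797219  132.99236292]
[(array([234., 307.]), array([40., 39.]), array([ 469.7, -423.9,   96. ])), (array([260., 223.]), array([80., 78.]), array([ 533.2, -419.9,   96. ])), (array([126., 172.]), array([45., 48.]), array([ 537.6, -334.1,   96. ])), (array([415., 124.]), array([  7., 264.]), array([ 619.5, -484. ,   96. ]))]
```

```bash
python3 -m creep '[{"dx":-0.003,"dy":-0.004,"dz":-0.06,"rx":0,"ry":0,"rz":0,"grip":-1},{"dx":-0.003,"dy":-0.004,"dz":-0.12,"rx":0,"ry":0,"rz":0,"grip":-1},{"dx":-0.003,"dy":-0.004,"dz":-0.185,"rx":0,"ry":0,"rz":0,"grip":-1},{"dx":-0.003,"dy":-0.004,"dz":-0.185,"rx":0,"ry":0,"rz":0,"grip":-1},{"dx":-0.003,"dy":-0.004,"dz":-0.185,"rx":0,"ry":0,"rz":0,"grip":-1}]'
python3 -m creep '[{"dx":0,"dy":0,"dz":0,"rx":0,"ry":0,"rz":0,"grip":-1},{"dx":0,"dy":0,"dz":0,"rx":0,"ry":0,"rz":0,"grip":0},{"dx":0,"dy":0,"dz":0,"rx":0,"ry":0,"rz":0,"grip":0},{"dx":0,"dy":0,"dz":0,"rx":0,"ry":0,"rz":0,"grip":1},{"dx":0,"dy":0,"dz":0,"rx":0,"ry":0,"rz":0,"grip":1}]'
python3 -m creep '[{"dx":0,"dy":0,"dz":0,"rx":0,"ry":0,"rz":0,"grip":1},{"dx":0,"dy":0,"dz":0,"rx":0,"ry":0,"rz":0,"grip":1},{"dx":0,"dy":0,"dz":0,"rx":0,"ry":0,"rz":0,"grip":1},{"dx":0,"dy":0,"dz":0,"rx":0,"ry":0,"rz":0,"grip":1},{"dx":0,"dy":0,"dz":0,"rx":0,"ry":0,"rz":0,"grip":1}]'
```

```text
clock: 23.75
eef_pos: [533.2, -419.9, 59.0]
tool_rot: [3.139, -0.002, 0.333]
force: [0.2, 0.1, 1.2]
width: 85.4
gripper_force: 0.0
clock: 24.38
eef_pos: [532.5, -419.9, 58.0]
tool_rot: [3.14, -0.001, 0.333]
force: [-0.6, -0.6, 5.7]
width: 50.8
gripper_force: 62.4
clock: 25.0
eef_pos: [532.5, -419.9, 58.0]
tool_rot: [3.14, -0.001, 0.333]
force: [-0.3, 0.7, 5.5]
width: 50.7
gripper_force: 62.4
```

```bash
python3 -m creep '[{"dx":0,"dy":0,"dz":0.03,"rx":0,"ry":0,"rz":0,"grip":1},{"dx":0,"dy":0,"dz":0.08,"rx":0,"ry":0,"rz":0,"grip":1},{"dx":0,"dy":0.03,"dz":0.17,"rx":0,"ry":0,"rz":0,"grip":1},{"dx":0,"dy":0.1,"dz":0.25,"rx":0,"ry":0,"rz":0,"grip":1},{"dx":0,"dy":0.2,"dz":0.28,"rx":0,"ry":0,"rz":0,"grip":1}]'
python3 -m creep '[{"dx":-0.02,"dy":0.13,"dz":0,"rx":0,"ry":0,"rz":0,"grip":1},{"dx":-0.04,"dy":0.26,"dz":0,"rx":0,"ry":0,"rz":0,"grip":1},{"dx":-0.06,"dy":0.39,"dz":0,"rx":0,"ry":0,"rz":0,"grip":1},{"dx":-0.08,"dy":0.52,"dz":0,"rx":0,"ry":0,"rz":0,"grip":1},{"dx":-0.1,"dy":0.64,"dz":0,"rx":0,"ry":0,"rz":0,"grip":1}]'
python3 -m creep '[{"dx":-0.02,"dy":0.11,"dz":0,"rx":0,"ry":0,"rz":0,"grip":1},{"dx":-0.04,"dy":0.22,"dz":-0.03,"rx":0,"ry":0,"rz":0,"grip":1},{"dx":-0.06,"dy":0.32,"dz":-0.08,"rx":0,"ry":0,"rz":0,"grip":1},{"dx":-0.07,"dy":0.38,"dz":-0.13,"rx":0,"ry":0,"rz":0,"grip":1},{"dx":-0.077,"dy":0.4,"dz":-0.16,"rx":0,"ry":0,"rz":0,"grip":1}]'
python3 -m creep '[{"dx":0,"dy":0,"dz":0,"rx":0,"ry":0,"rz":0,"grip":1},{"dx":0,"dy":0,"dz":0,"rx":0,"ry":0,"rz":0,"grip":1},{"dx":0,"dy":0,"dz":0,"rx":0,"ry":0,"rz":0,"grip":1},{"dx":0,"dy":0,"dz":0,"rx":0,"ry":0,"rz":0,"grip":1},{"dx":0,"dy":0,"dz":0,"rx":0,"ry":0,"rz":0,"grip":1}]'
python3 - <<'E'
from h import *
im=get_image("wrist");cv2.imwrite("pics/w10.png",im[:,:,::-1]); s=ctrl.read_state();print(s['eef_pos'])
t=get_image("top");ct=get_calibration("top")
for r in rects(t,'blue',amin=150):print(r,onplane(ct,[r[0]],54)[0],onplane(ct,[r[0]],6)[0])
E
```

```text
clock: 25.62
eef_pos: [533.1, -340.6, 172.7]
tool_rot: [3.137, -0.003, 0.33]
force: [0.6, 0.7, -1.2]
width: 51.0
gripper_force: 62.5
clock: 26.25
eef_pos: [492.1, -81.5, 170.5]
tool_rot: [3.141, -0.002, 0.333]
force: [0.5, 0.6, -0.1]
width: 50.7
gripper_force: 62.5
clock: 26.88
eef_pos: [461.2, 78.4, 105.4]
tool_rot: [-3.141, -0.001, 0.336]
force: [0.0, 0.1, -0.9]
width: 50.8
gripper_force: 62.5
clock: 27.5
eef_pos: [461.4, 76.3, 105.4]
tool_rot: [3.141, -0.0, 0.332]
force: [-0.4, 0.5, -0.3]
width: 50.9
gripper_force: 62.5
[461.31785874  76.38905008 105.32053345]
((10.737931251525879, 220.45516967773438), (22.431814193725586, 15.620058059692383), 3.3664605617523193) [473.35572488 643.19002262  54.        ] [475.88333517 676.42104133   6.        ]
((413.5, 189.0), (22.0, 23.0), 90.0) [ 531.42149631 -420.98529083   54.        ] [ 536.94863517 -442.72683481    6.        ]
((306.71990966796875, 152.57469177246094), (28.536134719848633, 29.051462173461914), 75.0685806274414) [ 637.24220649 -140.11380042   54.        ] [ 648.23577137 -147.34624481    6.        ]
```

View pics/w10.png

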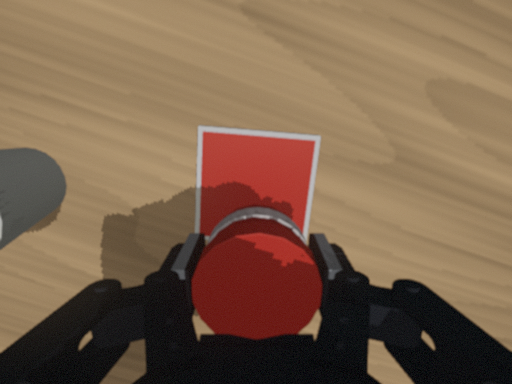

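The red pot (257,280) is lined up over the red tile (259,180). Lowering and releasing, then heading back for blue.

```bash
python3 -m creep '[{"dx":0.001,"dy":0.003,"dz":-0.07,"rx":0,"ry":0,"rz":0,"grip":1},{"dx":0.001,"dy":0.003,"dz":-0.14,"rx":0,"ry":0,"rz":0,"grip":1},{"dx":0.001,"dy":0.003,"dz":-0.2,"rx":0,"ry":0,"rz":0,"grip":1},{"dx":0.001,"dy":0.003,"dz":-0.228,"rx":0,"ry":0,"rz":0,"grip":1},{"dx":0.001,"dy":0.003,"dz":-0.237,"rx":0,"ry":0,"rz":0,"grip":1}]'
python3 -m creep '[{"dx":0,"dy":0,"dz":0,"rx":0,"ry":0,"rz":0,"grip":1},{"dx":0,"dy":0,"dz":0,"rx":0,"ry":0,"rz":0,"grip":1},{"dx":0,"dy":0,"dz":0,"rx":0,"ry":0,"rz":0,"grip":0},{"dx":0,"dy":0,"dz":0,"rx":0,"ry":0,"rz":0,"grip":-1},{"dx":0,"dy":0,"dz":0,"rx":0,"ry":0,"rz":0,"grip":-1}]'
python3 -m creep '[{"dx":0,"dy":0,"dz":0,"rx":0,"ry":0,"rz":0,"grip":-1},{"dx":0,"dy":0,"dz":0,"rx":0,"ry":0,"rz":0,"grip":-1},{"dx":0,"dy":0,"dz":0.1,"rx":0,"ry":0,"rz":0,"grip":-1},{"dx":0,"dy":0,"dz":0.24,"rx":0,"ry":0,"rz":0,"grip":-1},{"dx":0,"dy":-0.06,"dz":0.36,"rx":0,"ry":0,"rz":0,"grip":-1}]'
python3 -m creep '[{"dx":0.03,"dy":-0.15,"dz":0.05,"rx":0,"ry":0,"rz":0,"grip":-1},{"dx":0.06,"dy":-0.29,"dz":0.05,"rx":0,"ry":0,"rz":0,"grip":-1},{"dx":0.09,"dy":-0.43,"dz":0.05,"rx":0,"ry":0,"rz":0,"grip":-1},{"dx":0.12,"dy":-0.57,"dz":0.05,"rx":0,"ry":0,"rz":0,"grip":-1},{"dx":0.15,"dy":-0.71,"dz":0.05,"rx":0,"ry":0,"rz":0,"grip":-1}]'
python3 -m creep '[{"dx":0.03,"dy":-0.14,"dz":0,"rx":0,"ry":0,"rz":0,"grip":-1},{"dx":0.03,"dy":-0.28,"dz":0,"rx":0,"ry":0,"rz":0,"grip":-1},{"dx":0.03,"dy":-0.4,"dz":-0.04,"rx":0,"ry":0,"rz":0,"grip":-1},{"dx":0.03,"dy":-0.47,"dz":-0.1,"rx":0,"ry":0,"rz":0,"grip":-1},{"dx":0.03,"dy":-0.47,"dz":-0.13,"rx":0,"ry":0,"rz":0,"grip":-1}]'
python3 -m creep '[{"dx":0,"dy":0,"dz":0,"rx":0,"ry":0,"rz":0,"grip":-1},{"dx":0,"dy":0,"dz":0,"rx":0,"ry":0,"rz":0,"grip":-1},{"dx":0,"dy":0,"dz":0,"rx":0,"ry":0,"rz":0,"grip":-1},{"dx":0,"dy":0,"dz":0,"rx":0,"ry":0,"rz":0,"grip":-1},{"dx":0,"dy":0,"dz":0,"rx":0,"ry":0,"rz":0,"grip":-1}]'
python3 - <<'E'
from h import *
im=get_image("wrist");c=get_calibration("wrist");cv2.imwrite("pics/w11.png",im[:,:,::-1]); s=ctrl.read_state();print(s['eef_pos'])
for r in rects(im,'blue',amin=400): print(np.round(r[0]),np.round(r[1]),onplane(c,[r[0]],54)[0])
E
```

```text
clock: 28.22
eef_pos: [461.1, 77.8, 9.8]
tool_rot: [-3.141, 0.001, 0.333]
force: [-7.3, 0.1, 36.8]
width: 50.7
gripper_force: 66.0
clock: 28.85
eef_pos: [461.7, 77.8, 10.5]
tool_rot: [3.141, -0.0, 0.333]
force: [-0.3, 0.5, 0.3]
width: 84.0
gripper_force: 0.0
clock: 29.48
eef_pos: [461.9, 55.4, 156.3]
tool_rot: [-3.141, -0.002, 0.337]
force: [0.5, -1.1, -0.4]
width: 85.4
gripper_force: 0.0
clock: 30.1
eef_pos: [521.6, -232.1, 174.4]
tool_rot: [-3.142, -0.0, 0.333]
force: [0.7, 1.6, -0.1]
width: 85.4
gripper_force: 0.0
clock: 30.72
eef_pos: [531.2, -421.1, 120.2]
tool_rot: [-3.141, 0.003, 0.328]
force: [-0.5, 0.7, 0.7]
width: 85.8
gripper_force: 0.0
clock: 31.35
eef_pos: [533.8, -418.2, 122.8]
tool_rot: [3.141, -0.0, 0.333]
force: [0.1, -0.3, -0.1]
width: 85.6
gripper_force: 0.0
[ 533.69298048 -418.23171799  122.65643636]
[259. 202.] [89. 90.] [ 535.14027901 -419.5125867    54.        ]
```

View pics/w11.png

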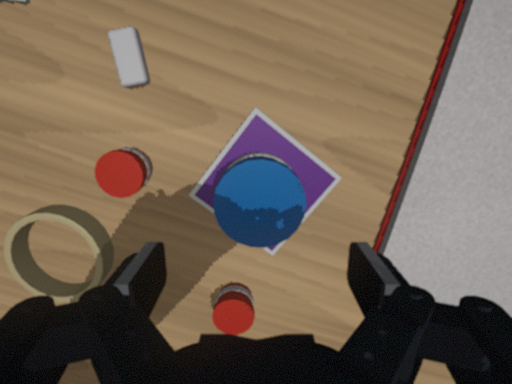

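The blue pot (259,202) is alone on the violet tile, with the small reds (122,173 and 234,310) clear of the fingers. Gripping it.

```bash
python3 -m creep '[{"dx":0.002,"dy":-0.003,"dz":-0.08,"rx":0,"ry":0,"rz":0,"grip":-1},{"dx":0.002,"dy":-0.003,"dz":-0.17,"rx":0,"ry":0,"rz":0,"grip":-1},{"dx":0.002,"dy":-0.003,"dz":-0.24,"rx":0,"ry":0,"rz":0,"grip":-1},{"dx":0.002,"dy":-0.003,"dz":-0.27,"rx":0,"ry":0,"rz":0,"grip":-1},{"dx":0.002,"dy":-0.003,"dz":-0.27,"rx":0,"ry":0,"rz":0,"grip":-1}]'
python3 -m creep '[{"dx":0,"dy":0,"dz":0,"rx":0,"ry":0,"rz":0,"grip":-1},{"dx":0,"dy":0,"dz":0,"rx":0,"ry":0,"rz":0,"grip":1},{"dx":0,"dy":0,"dz":0,"rx":0,"ry":0,"rz":0,"grip":1},{"dx":0,"dy":0,"dz":0,"rx":0,"ry":0,"rz":0,"grip":1},{"dx":0,"dy":0,"dz":0,"rx":0,"ry":0,"rz":0,"grip":1}]'
python3 -m creep '[{"dx":0,"dy":0,"dz":0,"rx":0,"ry":0,"rz":0,"grip":1},{"dx":0,"dy":0,"dz":0,"rx":0,"ry":0,"rz":0,"grip":1},{"dx":0,"dy":0,"dz":0,"rx":0,"ry":0,"rz":0,"grip":1},{"dx":0,"dy":0,"dz":0.03,"rx":0,"ry":0,"rz":0,"grip":1},{"dx":0,"dy":0,"dz":0.06,"rx":0,"ry":0,"rz":0,"grip":1}]'
```

```text
clock: 32.02
eef_pos: [534.2, -419.1, 13.9]
tool_rot: [-3.141, 0.001, 0.333]
force: [0.1, 0.1, -0.3]
width: 85.0
gripper_force: 0.0
clock: 32.65
eef_pos: [535.4, -420.1, 16.2]
tool_rot: [3.139, -0.002, 0.333]
force: [0.2, -0.2, 6.4]
width: 66.9
gripper_force: 67.4
clock: 33.28
eef_pos: [534.3, -419.4, 39.1]
tool_rot: [-3.141, 0.0, 0.333]
force: [0.2, -0.6, -1.9]
width: 66.8
gripper_force: 67.2
```

```bash
python3 -m creep '[{"dx":0,"dy":0,"dz":0.08,"rx":0,"ry":0,"rz":0,"grip":1},{"dx":0.02,"dy":0.04,"dz":0.16,"rx":0,"ry":0,"rz":0,"grip":1},{"dx":0.06,"dy":0.12,"dz":0.19,"rx":0,"ry":0,"rz":0,"grip":1},{"dx":0.11,"dy":0.24,"dz":0.19,"rx":0,"ry":0,"rz":0,"grip":1},{"dx":0.16,"dy":0.36,"dz":0.19,"rx":0,"ry":0,"rz":0,"grip":1}]'
python3 -m creep '[{"dx":0.04,"dy":0.12,"dz":0,"rx":0,"ry":0,"rz":0,"grip":1},{"dx":0.08,"dy":0.22,"dz":0,"rx":0,"ry":0,"rz":0,"grip":1},{"dx":0.11,"dy":0.28,"dz":0,"rx":0,"ry":0,"rz":0,"grip":1},{"dx":0.123,"dy":0.31,"dz":0,"rx":0,"ry":0,"rz":0,"grip":1},{"dx":0.123,"dy":0.31,"dz":0,"rx":0,"ry":0,"rz":0,"grip":1}]'
python3 -m creep '[{"dx":0,"dy":0,"dz":0,"rx":0,"ry":0,"rz":0,"grip":1},{"dx":0,"dy":0,"dz":0,"rx":0,"ry":0,"rz":0,"grip":1},{"dx":0,"dy":0,"dz":0,"rx":0,"ry":0,"rz":0,"grip":1},{"dx":0,"dy":0,"dz":0,"rx":0,"ry":0,"rz":0,"grip":1},{"dx":0,"dy":0,"dz":0,"rx":0,"ry":0,"rz":0,"grip":1}]'
python3 - <<'E'
from h import *
im=get_image("wrist");c=get_calibration("wrist");cv2.imwrite("pics/w12.png",im[:,:,::-1]); s=ctrl.read_state();print(s['eef_pos'])
for r in rects(im,'blue',amin=400): print(np.round(r[0]),np.round(r[1]),onplane(c,[r[0]],6)[0])
E
```

```text
clock: 33.9
eef_pos: [599.0, -274.4, 115.5]
tool_rot: [3.141, -0.001, 0.332]
force: [0.6, 0.3, -1.0]
width: 66.5
gripper_force: 67.3
clock: 34.52
eef_pos: [647.7, -150.9, 114.7]
tool_rot: [3.141, -0.0, 0.334]
force: [-0.9, -1.2, -1.6]
width: 66.6
gripper_force: 67.3
clock: 35.15
eef_pos: [647.6, -151.5, 114.4]
tool_rot: [-3.142, -0.0, 0.333]
force: [-0.1, 0.9, -1.1]
width: 66.7
gripper_force: 67.3
[ 647.60763477 -151.39311605  114.38411512]
[256. 270.] [141. 171.] [ 574.79870531 -176.42162981    6.        ]
[254. 177.] [107.  94.] [ 656.04992967 -145.80990941    6.        ]
```

View pics/w12.png

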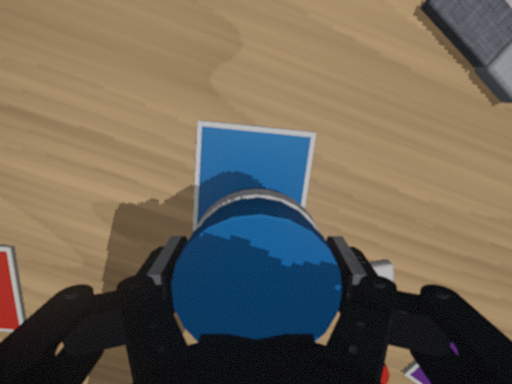

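The blue pot (258,275) is over the blue tile (255,170), about 4 mm off in y. I'll correct that as it goes down.

```bash
python3 -m creep '[{"dx":0.002,"dy":0.01,"dz":-0.08,"rx":0,"ry":0,"rz":0,"grip":1},{"dx":0.002,"dy":0.01,"dz":-0.15,"rx":0,"ry":0,"rz":0,"grip":1},{"dx":0.002,"dy":0.01,"dz":-0.21,"rx":0,"ry":0,"rz":0,"grip":1},{"dx":0.002,"dy":0.01,"dz":-0.236,"rx":0,"ry":0,"rz":0,"grip":1},{"dx":0.002,"dy":0.01,"dz":-0.245,"rx":0,"ry":0,"rz":0,"grip":1}]'
python3 -m creep '[{"dx":0,"dy":0,"dz":0,"rx":0,"ry":0,"rz":0,"grip":1},{"dx":0,"dy":0,"dz":0,"rx":0,"ry":0,"rz":0,"grip":1},{"dx":0,"dy":0,"dz":0,"rx":0,"ry":0,"rz":0,"grip":-1},{"dx":0,"dy":0,"dz":0,"rx":0,"ry":0,"rz":0,"grip":-1},{"dx":0,"dy":0,"dz":0,"rx":0,"ry":0,"rz":0,"grip":-1}]'
python3 -m creep '[{"dx":0,"dy":0,"dz":0,"rx":0,"ry":0,"rz":0,"grip":-1},{"dx":0,"dy":0,"dz":0,"rx":0,"ry":0,"rz":0,"grip":-1},{"dx":0,"dy":0,"dz":0.1,"rx":0,"ry":0,"rz":0,"grip":-1},{"dx":0,"dy":0,"dz":0.24,"rx":0,"ry":0,"rz":0,"grip":-1},{"dx":0,"dy":0,"dz":0.38,"rx":0,"ry":0,"rz":0,"grip":-1}]'
python3 -m creep '[{"dx":-0.05,"dy":0,"dz":0.1,"rx":0,"ry":0,"rz":0,"grip":-1},{"dx":-0.15,"dy":0,"dz":0.2,"rx":0,"ry":0,"rz":0,"grip":-1},{"dx":-0.27,"dy":0,"dz":0.3,"rx":0,"ry":0,"rz":0,"grip":-1},{"dx":-0.35,"dy":0,"dz":0.35,"rx":0,"ry":0,"rz":0,"grip":-1},{"dx":-0.35,"dy":0,"dz":0.35,"rx":0,"ry":0,"rz":0,"grip":-1}]'
python3 - <<'E'
from h import *
t=get_image("top");ct=get_calibration("top");im=get_image("wrist");c=get_calibration("wrist")
for n,I,C in(('t',t,ct),('w',im,c)):
  for col,z in(('green',44),('red',48),('yellow',54),('blue',54)):
    for r in rects(I,col,amin=80):print(n,col,np.round(r[0]),np.round(r[1]),onplane(C,[r[0]],z)[0].round(1),onplane(C,[r[0]],6)[0][:2].round(1))
print(ctrl.read_state()['eef_pos'])
a=cv2.resize(t[110:290,40:450],None,fx=1.6,fy=1.6,interpolation=cv2.INTER_CUBIC)
s=get_image("scene")[140:280,90:460]; s=cv2.resize(s,(656,248))
cv2.imwrite("pics/f13.png",np.vstack([a[:,:656],s])[:,:,::-1])
E
```

```text
clock: 35.83
eef_pos: [648.3, -147.3, 16.2]
tool_rot: [-3.141, 0.0, 0.333]
force: [-5.9, 0.7, 13.4]
width: 66.4
gripper_force: 68.7
clock: 36.45
eef_pos: [648.6, -147.4, 16.6]
tool_rot: [3.141, -0.0, 0.333]
force: [-0.6, 0.0, 0.6]
width: 85.4
gripper_force: 0.0
clock: 37.08
eef_pos: [648.1, -147.4, 169.7]
tool_rot: [-3.141, 0.0, 0.333]
force: [1.6, -0.1, 0.2]
width: 85.1
gripper_force: 0.0
clock: 37.7
eef_pos: [507.3, -148.0, 310.5]
tool_rot: [3.139, -0.002, 0.332]
force: [0.8, 0.8, -0.5]
width: 85.4
gripper_force: 0.0
t green [ 94. 202.] [29. 30.] [516.4 433.2  44. ] [520.1 450.7]
t green [ 12. 150.] [29. 16.] [663.9 657.   44. ] [673.5 683.6]
t red [229. 221.] [30. 30.] [459.1  74.1  48. ] [460.6  77.4]
t red [ 12. 173.] [26. 18.] [599.8 650.5  48. ] [607.7 679.7]
t yellow [ 11. 197.] [25. 18.] [535.5 644.6  54. ] [541.2 677.9]
t yellow [209. 149.] [31. 29.] [654.3 124.3  54. ] [666.2 130.7]
t blue [ 11. 220.] [22. 16.] [473.3 643.1  54. ] [475.9 676.3]
t blue [307. 152.] [28. 30.] [ 637.8 -140.8   54. ] [ 648.8 -148.1]
w red [410. 269.] [25. 23.] [ 425.8 -416.5   48. ] [ 410.3 -447. ]
w red [495. 220.] [ 6. 85.] [ 534.1 -498.1   48. ] [ 529.8 -537.1]
w red [364. 188.] [27. 25.] [ 517.2 -299.9   48. ] [ 511.2 -318.3]
w red [ 95. 131.] [65. 60.] [474.   60.6  48. ] [463.5  79.9]
w yellow [92.  2.] [ 3. 64.] [620.4  91.5  54. ] [625.8 117.6]
w blue [289.  52.] [65. 68.] [ 642.3 -143.2   54. ] [ 650.5 -145.4]
[ 508.74419537 -147.61982184  308.57552034]
```

View pics/f13.png

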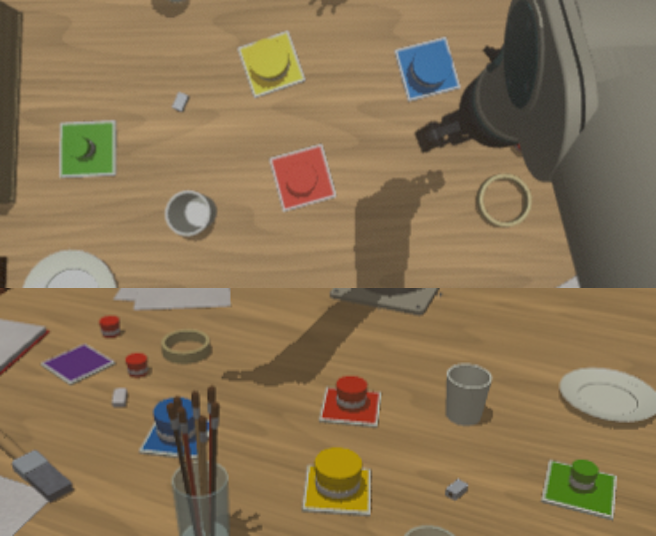

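All four pots stand upright on their own tiles (lower half: blue 175,425; red 351,393; yellow 338,475; green 584,475). The violet tile is empty (78,363) and the cup is in place (467,393). The arm touches nothing, so I'm handing in.

```bash
python3 -c "
from cell import ctrl
print(ctrl.finish_job())"
```

```text
the job is handed in; nothing more can be done
None
```

The job is handed in after about 38 s of the 128 s: the last pictures show each of the four pots upright in the middle of its own colour tile, the violet tile empty and the rinsing cup unmoved, but no verdict was returned.

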